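# Stir the turned beads, then hold the stirring stick level

## Task

Draw the long stirring stick out of the tool block and with its lower end stir the wooden beads in the steel pot: sweep it round the pot, near the wall, two or three times so that most beads are shifted, without spilling any or touching them with the fingers. Then draw the stick up out of the pot, turn it over to lie level (horizontal), and keep it raised still in the air, all of it at least 20 cm above the bench, so that I can look at its end. Finish while still holding it, touching nothing else with it, and leave the other things on the bench and in the block where they are.

Things in the scene. Friction and masses are not known exactly. Their poses are not given: they have to be found in the camera images.
- stick_grip (a point): Middle of the handle of the stirring stick, the tallest of the three wooden things standing upright in the tool block; pale plain wood. The handle is 18 x 18 mm square and 110 mm long (55 mm either side of this point). z runs along the stick towards the handle's end (up at the start), x and y are normal to the handle's flat faces. At the start about 195 mm above the bench.
- stick_center (a point): Middle of the whole stirring stick, 120 mm from either end, 65 mm below the handle's middle; same axes. The stick is 240 mm long and weighs about 50 g; below the handle come a round neck 12 mm thick and 60 mm long and a square end 16 x 16 mm, 70 mm long.
- stick_tip (a point): Centre of the lower end face of the stirring stick, 185 mm below the handle's middle and about 10 mm above the bench at the start; same axes.
- rack: Tool block of dark wood, 60 x 200 x 70 mm (x, y, z), fixed to the bench; origin under its centre. Three square upright holes 19 mm wide and 60 mm deep, open at the top, at y = -65, 0 and +65 mm of the block's frame. The stick, the dowel and the peg blank stand in them, in any order; the block's place and yaw change.
- pot: Round steel pot fixed to the bench on a foot disc 160 mm across; origin under its centre on the bench, z up. Inner radius 65 mm, wall 4 mm, inner floor 18 mm and rim 82 mm above the bench; a loop handle on its +y side reaches 92 mm from the axis, below the rim. It may stand left or right of the robot, the tool block on the other side.
- pot_floor (a point): Centre of the pot's inner floor, 18 mm above the bench.
- bead0: One of the six loose round beads of smooth lacquered wood in the pot, 22 mm across, 10 g, origin at its centre; at the start they lie in a ring on the pot's floor, about 36 mm from its axis, so that the middle of the pot is free.
- bead1: One of the six loose round beads of smooth lacquered wood in the pot, 22 mm across, 10 g, origin at its centre; at the start they lie in a ring on the pot's floor, about 36 mm from its axis, so that the middle of the pot is free.
- bead2: One of the six loose round beads of smooth lacquered wood in the pot, 22 mm across, 10 g, origin at its centre; at the start they lie in a ring on the pot's floor, about 36 mm from its axis, so that the middle of the pot is free.
- bead3: One of the six loose round beads of smooth lacquered wood in the pot, 22 mm across, 10 g, origin at its centre; at the start they lie in a ring on the pot's floor, about 36 mm from its axis, so that the middle of the pot is free.
- bead4: One of the six loose round beads of smooth lacquered wood in the pot, 22 mm across, 10 g, origin at its centre; at the start they lie in a ring on the pot's floor, about 36 mm from its axis, so that the middle of the pot is free.
- bead5: One of the six loose round beads of smooth lacquered wood in the pot, 22 mm across, 10 g, origin at its centre; at the start they lie in a ring on the pot's floor, about 36 mm from its axis, so that the middle of the pot is free.
- dowel_center (a point): Middle of a plain round dowel offcut, 17 mm thick, 125 mm long, standing in the tool block (leave it).
- pegblank_center (a point): Middle of a tuning peg blank, 120 mm tall, a 17 mm round shank with a flat head 30 mm wide, standing in the tool block (leave it).
- chalk: White chalk cylinder, 22 mm across, 60 mm tall, standing between pot and block; origin under its centre (leave it).
- sandblock: Cork sanding block 50 x 90 x 30 mm, lying beyond the chalk; origin under its centre (leave it).
- scissors: Scissors with yellow handles, 180 mm long, 11 mm high, lying beyond the task's things (leave them).
- reamer: T-handled peg reamer, wooden cross handle 90 mm, steel shaft 120 mm, 22 mm high, lying beyond the task's things (leave it).
- driver: Screwdriver 170 mm long, lying at the left (leave it).
Not all that is in view belongs to the job. What is shaped like the part that bears stick_grip but red is not meant. There is more than one size of the pot; the one meant has the size given above.

How it is judged:
By the outcome, as a careful person would: the job done as asked, in the order asked, and still so for the second after the job is handed in, while the arm keeps its last pose, push and grip.
It also fails if it takes over 72 s, if anything falls off the work surface, if the arm or the gripper's body presses on something with over 40 N, if the wrist force passes 120 N, or if a joint passes its speed limit or range.

## Robot

A 6-joint arm with a two-finger parallel gripper is mounted at the origin on the work surface. World frame = base frame: x ahead of the robot, y to its left, z up, the work surface at z = 0. Lengths are in mm, angles in rad, forces in N, time in s.
With the tool pointing down it reaches from about 300 to 850 mm from the base axis. Payload 5.4 kg.
Tool frame: the origin (TCP) lies at the very end of the fingers, on their centre line; the grasp point (between the pads) lies arm.pinch_z behind it (arm.pinch_z is the distance from the TCP to the grasp point, in mm); z points along the fingers, y is the line along which they close (so a half turn about z gives the same grasp; the last joint's range is limited). The gripper opens to 85 mm and grips with 20 to 120 N. Pads are 22 mm wide; open, the fingers measure 114 mm over their backs; the gripper's body (76 mm by 85 mm) begins 54 mm behind the grasp point. The pads swing forward as they close: fully open they stand 13 mm farther back than shut.
Start: joints at [1.066, 0.158, 1.597, -0, 1.386, -0.21], TCP at [167.075, 550.174, 231.299] pointing down, gripper open.
Joint ranges: [-2.91, 2.91], [-0.94, 2.29], [0.18, 2.7], [-1.29, 4.43], [0.17, 2.64], [-3, 3]. Speed limits (rad/s): [2.57, 2.57, 3.14, 3.14, 3.14, 3.14].

## Interface

Orientations are given as a 3x3 rotation matrix whose columns are the frame's x, y, z axes.
In Python, from bench import arm gives the robot as it stands.
- The arm moves only by the shell command python3 -m crank 'ROWS' [FORCE]. ROWS is JSON, a list of rows, each a list of 7 numbers: the shift along the tool's x, y, z in mm, then the turn, a rotation vector about the tool's x, y, z in degrees, then the closure in counts, from 0 (fully open) to 255 (shut). A call has exactly 5 rows; each row is the pose to reach, as a shift and turn from the pose commanded when the call began, along the tool's axes at that moment; what a row does not reach only later rows make up. A row lasts 1/10 s, in which the tool goes at most 50 mm and 8.59 degrees, less where a joint would pass 70% of its speed; a pose out of reach is approached as far as the arm can. A call with a gripper value outside its range is refused whole. The fingers move at their own pace and stop on an object; FORCE is the grip in N (left out, the last holds). Time passes only in rows, so rows that repeat a pose let the fingers close, or fill a call up. It gives the time, the measured TCP pose, the force, the opening and the grip force at its end, in the units of the state.
- arm.get_obs(): the state, without advancing time (a new reading comes with each control period).
- arm.read_camera(name): name is "scene" or "top" or "wrist"; returns a dict with "img" (420x560x3 uint8, red, green, blue), "vfov" (degrees; the focal length in pixels is half the picture's height over the tangent of half this angle, whatever the lens; pixels are square), "cx", "cy" (the principal point, pixels), "R" (3x3) and "t" (3): a world point X has camera coordinates R X + t. Camera axes: x right, y down, z forward; pixel columns grow to the right and rows downward; lengths in mm; the calibration is good to about 2 mm. A picture is of the moment at which its call begins. There is no depth.
- arm.job_done(): hands the job in; it is judged then, once.
The state is a dict: "time_s": time; "q": joint angles; "joint_vel": joint speeds; "effort": joint torques, N m; "eef_pos": TCP position; "orientation": TCP orientation; "wrist_force": force on the tool from outside, world axes, zero at the start; "ft_torque": the same for the moment, N m; "gripper_width": opening from 0.0 (shut) to 1.0 (fully open); "grip_force": force on a finger pad.
Only numpy, scipy, OpenCV 4.12 (cv2) and the standard library are available. Lean on these libraries where they do the work, as an engineer would, in place of code of your own. Each camera call takes 0.05 s, during which the arm holds its last target. There are 200 camera calls.

## Working session

There is one attempt and no reset: what is moved stays moved. The work goes in short steps, Python scripts to look and compute and a shell command to move; the robot and the scene stay as the last step left them, time stands still between calls to the robot, and variables do not carry over. Pictures are saved under pics/ and viewed, at most 10 in all, crops included, and the job is handed in when it is done.

```bash
mkdir -p pics; ls
cat > h.py <<'E'
import numpy as np,cv2
from bench import arm
def snap(n,f):
    c=arm.read_camera(n); cv2.imwrite('pics/'+f+'.png',c['img'][:,:,::-1]); np.savez('pics/'+f+'.npz',**{k:c[k] for k in('vfov','cx','cy','R','t')}); return c
def load(f): return np.load('pics/'+f+'.npz')
def ray(c,u,v):
    R=np.array(c['R']);t=np.array(c['t']);f=210/np.tan(np.radians(c['vfov'])/2)
    d=R.T@np.array([(u-c['cx'])/f,(v-c['cy'])/f,1]);return -R.T@t,d/np.linalg.norm(d)
def atz(c,u,v,z):
    o,d=ray(c,u,v);return o+d*(z-o[2])/d[2]
def proj(c,X):
    f=210/np.tan(np.radians(c['vfov'])/2);p=np.array(c['R'])@X+np.array(c['t']);return p[:2]/p[2]*f+[c['cx'],c['cy']]
def tri(*rs):
    A=0;b=0
    for o,d in rs:
        P=np.eye(3)-np.outer(d,d);A=A+P;b=b+P@o
    return np.linalg.solve(A,b)
E
python3 - <<'E'
from h import *
for n in('scene','top'):
    c=snap(n,n+'0');print(n,c['vfov'],c['cx'],c['cy'],-np.array(c['R']).T@c['t'])
o=arm.get_obs();print(arm.pinch_z,o)
E
```

```text
pics
scene 49.427100677232836 268.9165007980008 209.44349958392542 [1278.09741219 -211.25511382  926.0618443 ]
top 55.24494685257892 276.0052783701317 210.79897455732058 [ 510.54213952   74.32153806 1214.24022331]
18.700000000000003 {'time_s': 0.1, 'q': array([ 1.06589476e+00,  1.59001378e-01,  1.59813486e+00,  2.61509900e-05,
        1.38624038e+00, -2.10097022e-01]), 'joint_vel': array([ 6.89374173e-04, -3.27445153e-03, -1.28057691e-03,  3.34948258e-05,
        1.53367953e-03,  3.64016405e-04]), 'effort': array([ 1.69310334e-05, -3.96990216e+01, -3.32337034e+01, -1.48433505e-04,
        4.19281088e-03, -1.21400863e-06]), 'eef_pos': array([166.79998552, 549.68612691, 230.39245585]), 'orientation': array([[-9.56857374e-01,  2.90556676e-01, -8.85438061e-04],
       [ 2.90557754e-01,  9.56856203e-01, -1.54892513e-03],
       [ 3.97186364e-04, -1.73937132e-03, -9.99998408e-01]]), 'wrist_force': array([ 0.66192273, -0.70005271, -0.26875176]), 'ft_torque': array([ 0.06986867, -0.03702096,  0.0086136 ]), 'grip_force': 0.0, 'gripper_width': 1.0001359869962845}
```

View pics/scene0.png

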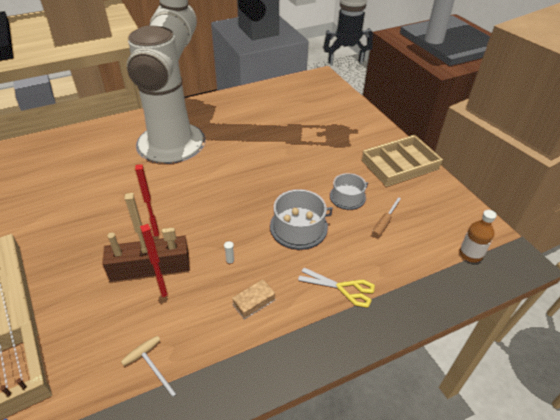

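View pics/top0.png

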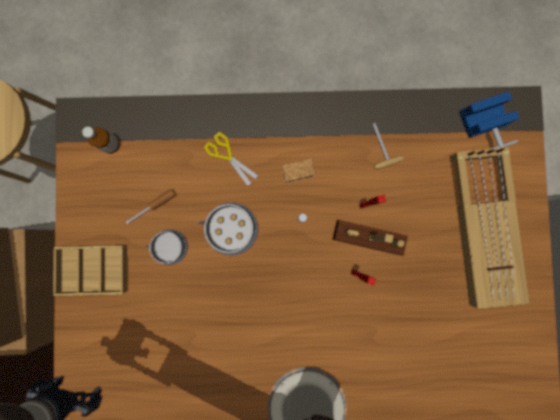

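The scene shows the pale stick in the rack at about (133,220), with red sticks in front of and behind the rack. The larger pot is at (300,215). In the top view the rack is at (370,238), the pot at (230,229) and the red sticks at (372,201) and (363,277). I'll zoom in on the rack.

Run:
```python
import cv2,numpy as np
a=cv2.imread('pics/scene0.png')[155:305,90:240];b=cv2.imread('pics/top0.png')[180:300,320:420]
a=cv2.resize(a,(420,420),interpolation=cv2.INTER_CUBIC);b=cv2.resize(b,(350,420),interpolation=cv2.INTER_CUBIC)
cv2.imwrite('pics/crop1.png',np.hstack([a,b]))
```

```text
(no output)
```

View pics/crop1.png

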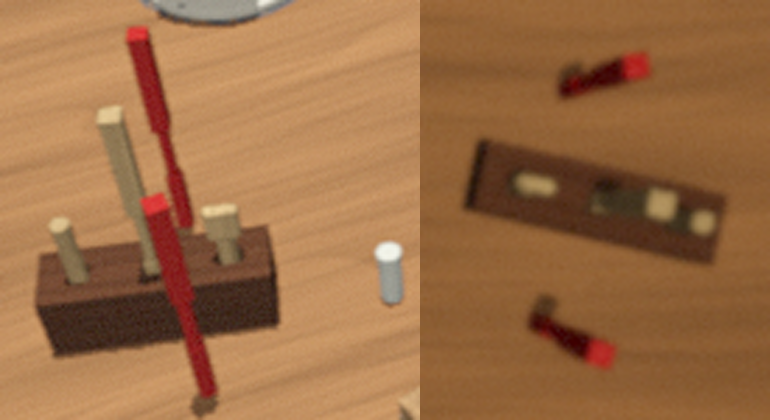

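The stick stands in the middle hole. Its top is at scene px (130,196) and top-view px (389,238). The peg blank is on the pot side and the dowel on the far side.

Run:
```python
from h import *
s=load('scene0');t=load('top0')
T=lambda x,y:(320+(x-420)/3.5,180+y/3.5); S=lambda x,y:(90+x/2.8,155+y/2.8)
def pr(n,a,b):
    print(n,tri(ray(s,*S(*a)),ray(t,*T(*b))).round(1))
pr('stick top',(112,116),(661,204))
pr('dowel top',(61,227),(703,222)); pr('peg top',(221,212),(536,184))
pr('redfront top',(155,204),(636,66)); pr('redback top',(139,36),(601,354))
print('stick z250',atz(t,*T(661,204),250).round(1),atz(s,*S(112,116),250).round(1))
for n,a in(('rackTL',(483,140)),('TR',(725,197)),('BR',(714,264)),('BL',(472,209))):print(n,atz(t,*T(*a),70).round(1))
print('redfrontbase',atz(s,*S(204,404),0),atz(t,*T(567,75),0));print('redbackbase',atz(s,*S(184,230),0),atz(t,*T(540,303),0))
i=cv2.imread('pics/top0.png')
print('pot',atz(t,230,229,82).round(1),'rim edges',[atz(t,*p,82).round(0) for p in((204,229),(257,229),(230,203),(230,255))])
print('pot scene',atz(s,300,207,82),'chalk',atz(t,303,217,60))
```

```text
stick top [ 494.6 -191.4  247.3]
dowel top [ 477.9 -255.3  130.9]
peg top [ 510.6 -129.   124.8]
redfront top [ 590.6 -181.7  237. ]
redback top [ 392.3 -149.   235.8]
stick z250 [ 494.1 -192.7  250. ] [ 498.8 -189.5  250. ]
rackTL [546.7 -99.9  70. ]
TR [ 495.3 -294.7   70. ]
BR [ 441.5 -283.4   70. ]
BL [490.9 -89.   70. ]
redfrontbase [ 603.80294045 -187.10757601    0.        ] [ 603.35361708 -185.27877046    0.        ]
redbackbase [ 400.53298936 -152.60779153    0.        ] [ 407.74948857 -154.61305735    0.        ]
pot [528.8 207.1  82. ] rim edges [array([531., 280.,  82.]), array([527., 131.,  82.]), array([602., 206.,  82.]), array([456., 208.,  82.])]
pot scene [530.67038465 215.45135859  82.        ] chalk [558.25679511  -1.10186457  60.        ]
```

```bash
cat >> h.py <<'E'
def rem(X):
    o=arm.get_obs();R=np.array(o['orientation']);print('t',o['time_s'],'pos',np.round(o['eef_pos'],1),'yaw_y',np.degrees(np.arctan2(R[1,1],R[0,1])).round(2),'tilt',R[:,2].round(4),'| tool shift',(R.T@(np.array(X)-o['eef_pos'])).round(1),'grip',o['gripper_width'],o['grip_force'],'F',np.round(o['wrist_force'],1),'q',np.round(o['q'],2))
E
python3 -m crank '[[-32,-37,-15,0,0,0,0],[-65,-75,-30,0,0,0,0],[-98,-113,-45,0,0,0,0],[-130,-150,-60,0,0,0,0],[-160,-187,-75,0,0,0,0]]' 60
python3 -m crank '[[-32,-37,0,0,0,0,0],[-64,-75,0,0,0,0,0],[-96,-112,0,0,0,0,0],[-128,-149,0,0,0,0,0],[-160,-187,0,0,0,0,0]]'
python3 -m crank '[[-32,-37,0,0,0,0,0],[-64,-75,0,0,0,0,0],[-96,-112,0,0,0,0,0],[-128,-149,0,0,0,0,0],[-160,-187,0,0,0,0,0]]'
python3 -c "
from h import *
rem([494.5,-192,320])"
```

```text
time_s: 0.6
eef_pos: [263.2, 329.4, 304.2]
orientation: [[-0.957, 0.29, -0.0], [0.29, 0.957, -0.001], [0.0, -0.001, -1.0]]
wrist_force: [1.0, -0.2, 1.1]
gripper_width: 0.998
grip_force: 0.0
time_s: 1.1
eef_pos: [362.1, 103.9, 303.9]
orientation: [[-0.957, 0.29, 0.0], [0.29, 0.957, 0.0], [-0.0, 0.0, -1.0]]
wrist_force: [1.4, 0.4, 0.4]
gripper_width: 0.997
grip_force: 0.0
time_s: 1.6
eef_pos: [461.0, -121.7, 303.7]
orientation: [[-0.957, 0.291, -0.0], [0.291, 0.957, 0.0], [0.0, 0.0, -1.0]]
wrist_force: [1.1, 0.3, -0.8]
gripper_width: 0.999
grip_force: 0.0
t 1.6 pos [ 461.  -121.7  303.7] yaw_y 73.07 tilt [-1.e-04  4.e-04 -1.e+00] | tool shift [-52.6 -57.5 -16.3] grip 0.9992975853146849 0.0 F [ 1.1  0.3 -0.8] q [-0.51 -0.14  1.76  0.    1.53 -1.79]
```

```bash
python3 -m crank '[[-26,-29,-16,0,0,-2,0],[-52,-57,-16,0,0,-2,0],[-52,-57,-16,0,0,-2,0],[-52,-57,-16,0,0,-2,0],[-52,-57,-16,0,0,-2,0]]'
python3 - <<'E'
from h import *
rem([494.5,-192,320])
a=snap('wrist','w1')['img'];b=snap('top','t1')['img']
c=np.hstack([a[:,:,::-1],cv2.resize(b[180:300,330:410,::-1],(240,360)) if 0 else np.zeros((420,1,3),np.uint8)])
cv2.imwrite('pics/w1.png',c)
E
```

```text
time_s: 2.1
eef_pos: [493.5, -188.3, 319.7]
orientation: [[-0.967, 0.256, -0.001], [0.256, 0.967, 0.001], [0.001, 0.001, -1.0]]
wrist_force: [-1.0, -0.3, 0.4]
gripper_width: 1.0
grip_force: 0.0
t 2.1 pos [ 493.5 -188.3  319.7] yaw_y 75.15 tilt [-8.e-04  8.e-04 -1.e+00] | tool shift [-1.9 -3.4 -0.3] grip 1.000118858903736 0.0 F [-1.  -0.3  0.4] q [-0.59 -0.01  1.6   0.    1.55 -1.91]
```

View pics/w1.png

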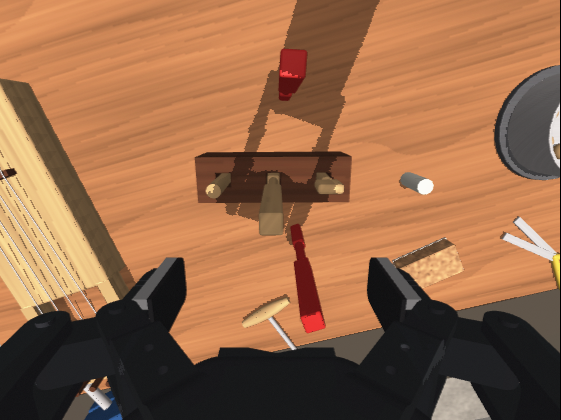

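The wrist view shows the rack aligned with the picture, with the stick's top face at about (271,222) and the red sticks well clear of the fingers' line.

Run:
```python
from h import *
c=load('w1');s=load('scene0');t=load('top0')
print(atz(c,271,222,250),tri(ray(c,271,222),ray(s,130,196.2),ray(t,388.9,238.3)))
for p in((196,156),(351,156),(351,202),(197,202)):print(atz(c,*p,70).round(1))
rem([494.5,-192,196])
```

```text
[ 494.28476488 -191.846491    250.        ] [ 494.70524489 -191.50822077  248.15017715]
[ 441.4 -278.9   70. ]
[491.7 -89.   70. ]
[ 551.  -100.6   70. ]
[ 498.9 -297.2   70. ]
t 2.2 pos [ 493.6 -188.1  320.2] yaw_y 75.18 tilt [ 0.e+00  2.e-04 -1.e+00] | tool shift [ -1.8  -3.6 124.2] grip 0.9982039984527084 0.0 F [-0.1 -0.2 -0.2] q [-0.59 -0.01  1.6   0.    1.55 -1.91]
```

```bash
python3 -m crank '[[-2,-3.5,15,0,0,0,0],[-2,-3.5,45,0,0,0,0],[-2,-3.5,80,0,0,0,0],[-2,-3.5,110,0,0,0,0],[-2,-3.5,124,0,0,0,0]]'
python3 -m crank '[[0,0,0,0,0,0,80],[0,0,0,0,0,0,140],[0,0,0,0,0,0,255],[0,0,0,0,0,0,255],[0,0,0,0,0,0,255]]' 70
python3 -m crank '[[0,0,0,0,0,0,255],[0,0,0,0,0,0,255],[0,0,0,0,0,0,255],[0,0,0,0,0,0,255],[0,0,0,0,0,0,255]]'
python3 - <<'E'
from h import *
rem([494.5,-192,346]); snap('scene','s2')
E
```

```text
time_s: 2.7
eef_pos: [492.9, -191.5, 191.9]
orientation: [[-0.967, 0.256, -0.005], [0.256, 0.967, 0.003], [0.006, 0.002, -1.0]]
wrist_force: [0.7, 0.7, -0.3]
gripper_width: 0.999
grip_force: 0.0
time_s: 3.2
eef_pos: [495.8, -193.7, 197.7]
orientation: [[-0.966, 0.257, 0.002], [0.257, 0.966, -0.001], [-0.003, -0.001, -1.0]]
wrist_force: [-0.3, -0.0, -0.1]
gripper_width: 0.199
grip_force: 68.1
time_s: 3.7
eef_pos: [495.8, -193.7, 197.6]
orientation: [[-0.966, 0.257, 0.002], [0.257, 0.966, -0.001], [-0.003, -0.001, -1.0]]
wrist_force: [0.5, 0.3, 6.3]
gripper_width: 0.2
grip_force: 68.8
t 3.7 pos [ 495.8 -193.7  197.6] yaw_y 75.11 tilt [ 0.0023 -0.0015 -1.    ] | tool shift [   1.3    1.2 -148.4] grip 0.20029744108875516 68.78000378608704 F [0.5 0.3 6.3] q [-0.6   0.07  1.76  0.    1.31 -1.91]
```

```bash
python3 -m crank '[[0,0,-5,0,0,0,255],[0,0,-15,0,0,0,255],[0,0,-30,0,0,0,255],[0,0,-45,0,0,0,255],[0,0,-60,0,0,0,255]]'
python3 -m crank '[[0,0,-20,0,0,0,255],[0,0,-40,0,0,0,255],[0,0,-60,0,0,0,255],[0,0,-80,0,0,0,255],[0,0,-100,0,0,0,255]]'
python3 -m crank '[[0,0,0,0,0,0,255],[0,0,0,0,0,0,255],[0,0,0,0,0,0,255],[0,0,0,0,0,0,255],[0,0,0,0,0,0,255]]'
python3 - <<'E'
from h import *
rem([529,207,356]); a=snap('scene','s3')['img'];b=snap('wrist','w3')['img']
cv2.imwrite('pics/v3.png',np.hstack([cv2.resize(a[60:320,50:350],(400,347)),cv2.resize(b,(400,347),interpolation=cv2.INTER_AREA)])[:,:,::-1])
E
```

```text
time_s: 4.25
eef_pos: [495.0, -193.3, 258.0]
orientation: [[-0.966, 0.257, 0.0], [0.257, 0.966, -0.001], [-0.0, -0.0, -1.0]]
wrist_force: [0.1, 0.5, -0.2]
gripper_width: 0.202
grip_force: 68.2
time_s: 4.75
eef_pos: [494.8, -193.1, 358.2]
orientation: [[-0.966, 0.257, 0.001], [0.257, 0.966, -0.001], [-0.001, -0.0, -1.0]]
wrist_force: [0.6, -1.0, -0.4]
gripper_width: 0.204
grip_force: 68.2
time_s: 5.25
eef_pos: [494.6, -193.0, 355.1]
orientation: [[-0.966, 0.257, -0.002], [0.257, 0.966, 0.001], [0.002, 0.001, -1.0]]
wrist_force: [0.1, -0.7, -1.2]
gripper_width: 0.201
grip_force: 68.2
t 5.25 pos [ 494.6 -193.   355.1] yaw_y 75.11 tilt [-0.0015  0.001  -1.    ] | tool shift [ 69.6 395.4  -0.5] grip 0.2008307395035478 68.2108461856842 F [ 0.1 -0.7 -1.2] q [-0.6  -0.01  1.53 -0.    1.62 -1.91]
```

View pics/v3.png

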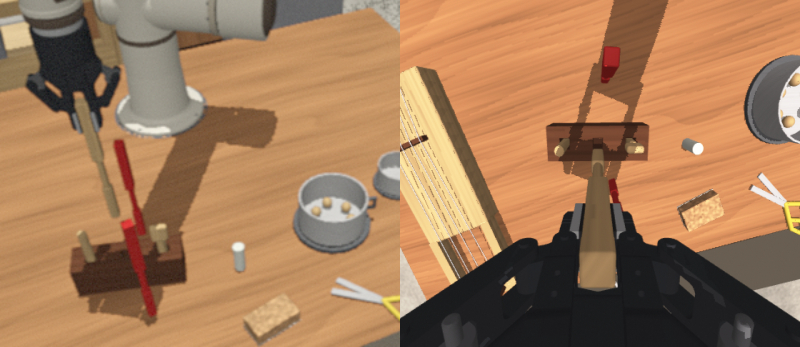

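The stick is out, upright in the fingers, and its neighbours haven't moved. Next is the move over the pot.

```bash
python3 -m crank '[[4,20,0,0,0,0,255],[10,58,0,0,0,0,255],[17,98,0,0,0,0,255],[24,138,0,0,0,0,255],[31,178,0,0,0,0,255]]'
python3 -m crank '[[7,40,0,0,0,0,255],[14,80,0,0,0,0,255],[21,120,0,0,0,0,255],[28,160,0,0,0,0,255],[35,200,0,0,0,0,255]]'
python3 -m crank '[[3,17,0,0,0,0,255],[3,17,0,0,0,0,255],[3,17,0,0,0,0,255],[3,17,0,0,0,0,255],[3,17,0,0,0,0,255]]'
python3 - <<'E'
from h import *
rem([529,207,356]); a=snap('scene','s4')['img'];b=snap('wrist','w4')['img'];c=snap('top','t4')['img']
cv2.imwrite('pics/v4.png',np.hstack([cv2.resize(a[120:260,210:410],(400,280),interpolation=cv2.INTER_CUBIC),cv2.resize(b,(373,280),interpolation=cv2.INTER_AREA)])[:,:,::-1])
E
```

```text
time_s: 5.85
eef_pos: [510.6, -11.7, 356.0]
orientation: [[-0.966, 0.257, 0.0], [0.257, 0.966, 0.0], [-0.0, 0.0, -1.0]]
wrist_force: [0.7, 0.4, -0.8]
gripper_width: 0.203
grip_force: 68.3
time_s: 6.35
eef_pos: [528.1, 190.8, 356.0]
orientation: [[-0.966, 0.257, 0.0], [0.257, 0.966, -0.0], [-0.0, -0.0, -1.0]]
wrist_force: [0.6, 1.3, -0.3]
gripper_width: 0.201
grip_force: 68.3
time_s: 6.85
eef_pos: [529.9, 205.2, 356.2]
orientation: [[-0.966, 0.259, 0.0], [0.259, 0.966, -0.0], [-0.0, -0.0, -1.0]]
wrist_force: [0.4, 0.0, -0.3]
gripper_width: 0.201
grip_force: 68.5
t 6.85 pos [529.9 205.2 356.2] yaw_y 75.02 tilt [ 1.e-04 -2.e-04 -1.e+00] | tool shift [1.4 1.5 0.2] grip 0.20121522052701157 68.45026731491089 F [ 0.4  0.  -0.3] q [ 0.16  0.09  1.43 -0.    1.62 -1.15]
```

View pics/v4.png

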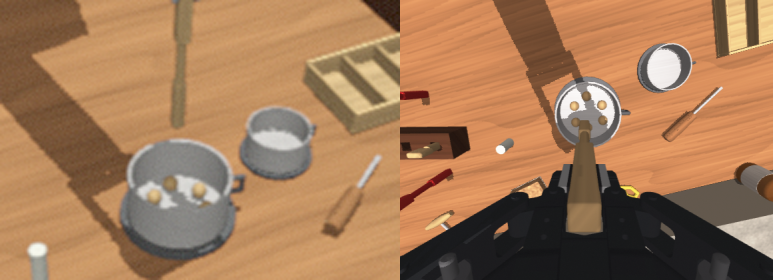

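Run:
```python
from h import *
th=np.linspace(0,2*np.pi,120,endpoint=False)
def G(f):
    g=cv2.cvtColor(cv2.imread(f'pics/{f}.png'),6).astype(np.float32);g=cv2.GaussianBlur(g,(0,0),.8)
    return np.hypot(cv2.Sobel(g,5,1,0),cv2.Sobel(g,5,0,1))
gs={f:(G(f),load(f)) for f in('top0','scene0','top0','w4')if f!='w4'}
cv2.imwrite('pics/w4c.png',cv2.imread('pics/w4.png'))
gs['w4']=(G('w4'),load('w4'))
def score(f,x,y,rs=((69,82),(65,82))):
    g,c=gs[f];s=0
    for r,z in rs:
        P=np.array([proj(c,np.array([x+r*np.cos(a),y+r*np.sin(a),z])) for a in th]).astype(np.float32)
        s+=cv2.remap(g,P[:,:1],P[:,1:],1).mean()
    return s
tot={}
for f in gs:
    d={(x,y):score(f,x,y) for x in range(515,546,1) for y in range(196,222,1)}
    b=max(d,key=d.get);print(f,b,d[b])
    for k in d: tot[k]=tot.get(k,0)+d[k]/d[b]
print('all',max(tot,key=tot.get))
s=load('s4');w=load('w4')
print('tip',tri(ray(s,299,182),ray(w,277.5,187)), atz(s,299,182,168))
im=cv2.imread('pics/top0.png')[190:270,190:270]; im2=cv2.imread('pics/scene0.png')[170:250,260:340]
```

```text
top0 (531, 210) 222.67758
scene0 (534, 213) 271.02203
w4 (532, 213) 413.21344
all (532, 213)
tip [530.1888615  207.61085751 172.19576665] [526.21275307 210.36427871 168.        ]
```

```bash
python3 -m crank '[[0,6.5,0,0,0,0,255],[0,6.5,10,0,0,0,255],[0,6.5,30,0,0,0,255],[0,6.5,50,0,0,0,255],[0,6.5,70,0,0,0,255]]'
python3 -m crank '[[0,0,15,0,0,0,255],[0,0,20,0,0,0,255],[0,0,20,0,0,0,255],[0,0,20,0,0,0,255],[0,0,20,0,0,0,255]]'
python3 - <<'E'
from h import *
rem([532,211.5,211.5]); a=snap('scene','s5')['img'];b=snap('wrist','w5')['img']
cv2.imwrite('pics/v5.png',np.hstack([cv2.resize(a[160:260,250:350],(400,400),interpolation=cv2.INTER_CUBIC),cv2.resize(b[50:250,170:370],(400,400),interpolation=cv2.INTER_CUBIC)])[:,:,::-1])
E
```

```text
time_s: 7.5
eef_pos: [531.1, 212.7, 284.5]
orientation: [[-0.966, 0.257, -0.001], [0.257, 0.966, -0.0], [0.001, -0.0, -1.0]]
wrist_force: [-0.2, -0.0, -0.7]
gripper_width: 0.201
grip_force: 68.5
time_s: 8.0
eef_pos: [532.1, 212.7, 267.4]
orientation: [[-0.966, 0.257, 0.002], [0.257, 0.966, 0.0], [-0.002, 0.001, -1.0]]
wrist_force: [0.7, -0.1, 0.2]
gripper_width: 0.202
grip_force: 68.5
t 8.0 pos [532.1 212.7 267.4] yaw_y 75.11 tilt [ 2.3e-03  4.0e-04 -1.0e+00] | tool shift [-0.1 -1.2 55.9] grip 0.20171960136739958 68.50833892822266 F [ 0.7 -0.1  0.2] q [ 0.17  0.13  1.56  0.    1.45 -1.14]
```

View pics/v5.png

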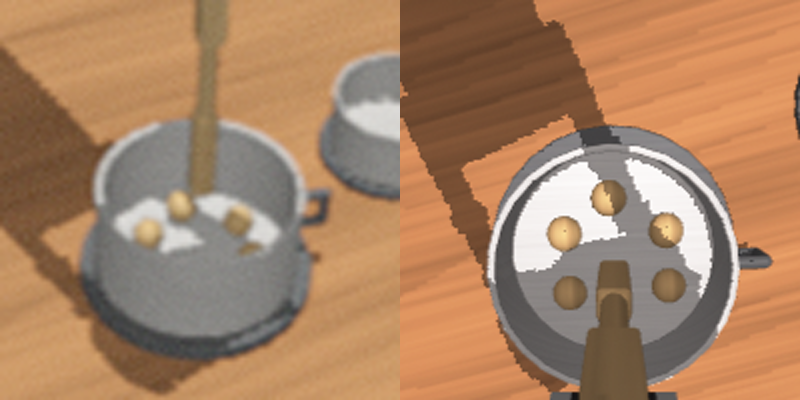

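```bash
python3 -m crank '[[0,0,12,0,0,0,255],[0,0,26,0,0,0,255],[0,0,40,0,0,0,255],[0,0,50,0,0,0,255],[0,0,55,0,0,0,255]]'
python3 -m crank '[[0,4,0,0,0,0,255],[0,9,0,0,0,0,255],[0,14,0,0,0,0,255],[0,19,0,0,0,0,255],[0,24,0,0,0,0,255]]'
python3 -m crank '[[0,4,0,0,0,0,255],[0,9,0,0,0,0,255],[0,14,0,0,0,0,255],[0,19,0,0,0,0,255],[0,21,0,0,0,0,255]]'
python3 - <<'E'
from h import *
rem([532,211.5,211.5]); a=snap('scene','s6')['img'];b=snap('wrist','w6')['img']
cv2.imwrite('pics/v6.png',np.hstack([cv2.resize(a[160:260,250:350],(400,400),interpolation=cv2.INTER_CUBIC),cv2.resize(b[50:250,170:370],(400,400),interpolation=cv2.INTER_CUBIC)])[:,:,::-1])
E
```

```text
time_s: 8.6
eef_pos: [530.4, 212.4, 208.8]
orientation: [[-0.966, 0.257, -0.003], [0.257, 0.966, -0.001], [0.003, -0.001, -1.0]]
wrist_force: [-0.0, 0.9, -0.2]
gripper_width: 0.201
grip_force: 68.5
time_s: 9.1
eef_pos: [538.0, 236.4, 211.6]
orientation: [[-0.966, 0.257, 0.001], [0.257, 0.966, 0.0], [-0.001, 0.0, -1.0]]
wrist_force: [0.5, 0.2, -0.1]
gripper_width: 0.198
grip_force: 68.5
time_s: 9.6
eef_pos: [543.1, 256.6, 211.1]
orientation: [[-0.967, 0.257, 0.0], [0.257, 0.967, 0.0], [0.0, 0.0, -1.0]]
wrist_force: [-1.0, -0.1, -0.7]
gripper_width: 0.207
grip_force: 68.5
t 9.6 pos [543.1 256.6 211.1] yaw_y 75.13 tilt [ 0.e+00  1.e-04 -1.e+00] | tool shift [ -0.8 -46.4  -0.4] grip 0.20703521061899088 68.50776314735413 F [-1.  -0.1 -0.7] q [ 0.24  0.24  1.54  0.    1.36 -1.07]
```

View pics/v6.png

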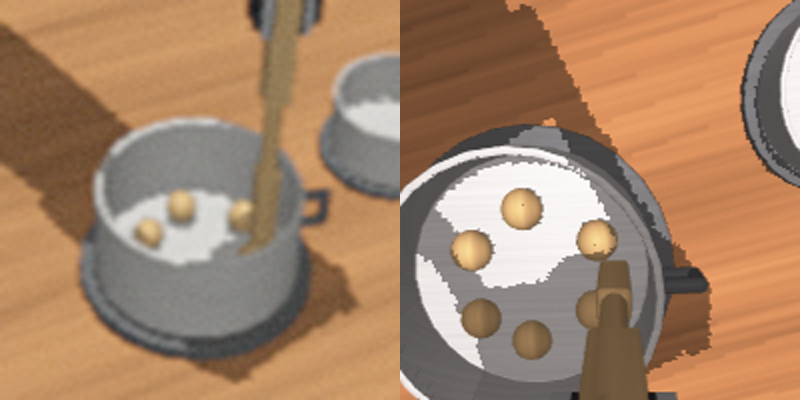

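The tip is in the pot on its right side, between two beads, with free space to the wall and all six beads inside. I'll sweep the circle now.

```bash
python3 -m crank '[[13.9,-2.2,0,0,0,0,255],[26.5,-8.6,0,0,0,0,255],[36.4,-18.5,0,0,0,0,255],[42.8,-31.1,0,0,0,0,255],[45,-45,0,0,0,0,255]]' | tail -5
python3 -m crank '[[-2.2,-13.9,0,0,0,0,255],[-8.6,-26.5,0,0,0,0,255],[-18.5,-36.4,0,0,0,0,255],[-31.1,-42.8,0,0,0,0,255],[-45,-45,0,0,0,0,255]]' | tail -5
python3 -m crank '[[-13.9,2.2,0,0,0,0,255],[-26.5,8.6,0,0,0,0,255],[-36.4,18.5,0,0,0,0,255],[-42.8,31.1,0,0,0,0,255],[-45,45,0,0,0,0,255]]' | tail -5
python3 -m crank '[[2.2,13.9,0,0,0,0,255],[8.6,26.5,0,0,0,0,255],[18.5,36.4,0,0,0,0,255],[31.1,42.8,0,0,0,0,255],[45,45,0,0,0,0,255]]' | tail -5
python3 - <<'E'
from h import *
rem([532,211.5,211.5]); a=snap('scene','s7')['img'];b=snap('wrist','w7')['img']
cv2.imwrite('pics/v7.png',np.hstack([cv2.resize(a[160:260,250:350],(400,400),interpolation=cv2.INTER_CUBIC),cv2.resize(b[50:250,170:370],(400,400),interpolation=cv2.INTER_CUBIC)])[:,:,::-1])
E
```

```text
eef_pos: [487.8, 223.6, 211.6]
orientation: [[-0.967, 0.256, 0.001], [0.256, 0.967, -0.0], [-0.001, 0.0, -1.0]]
wrist_force: [-0.1, -0.4, -0.9]
gripper_width: 0.201
grip_force: 68.5
eef_pos: [520.4, 167.6, 211.0]
orientation: [[-0.966, 0.258, -0.001], [0.258, 0.966, -0.001], [0.001, -0.001, -1.0]]
wrist_force: [-0.5, 0.2, -0.5]
gripper_width: 0.205
grip_force: 69.0
eef_pos: [575.0, 200.8, 209.8]
orientation: [[-0.966, 0.258, -0.004], [0.258, 0.966, -0.0], [0.003, -0.001, -1.0]]
wrist_force: [0.2, 0.5, -1.0]
gripper_width: 0.202
grip_force: 69.0
eef_pos: [542.1, 253.0, 210.5]
orientation: [[-0.967, 0.255, -0.001], [0.255, 0.967, -0.011], [-0.002, -0.011, -1.0]]
wrist_force: [-0.6, -12.5, -0.1]
gripper_width: 0.2
grip_force: 73.5
t 11.7 pos [542.1 253.  210.5] yaw_y 75.21 tilt [-0.0011 -0.0108 -0.9999] | tool shift [ -0.9 -42.7  -0.5] grip 0.19970470043862992 73.53956580162048 F [ -0.6 -12.5  -0.1] q [ 0.24  0.24  1.55 -0.01  1.36 -1.07]
```

View pics/v7.png

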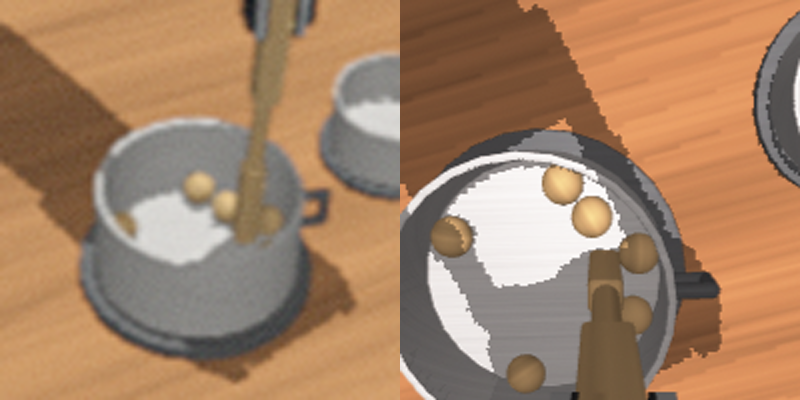

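One revolution is done and the beads have moved. Some of them are now crowding between stick and wall on the right (12 N), so I'll step inward past them and carry on in the same direction.

```bash
python3 -m crank '[[0,-17,0,0,0,0,255],[12,-27,0,0,0,0,255],[20,-41,0,0,0,0,255],[28,-57,0,0,0,0,255],[40,-67,0,0,0,0,255]]' | tail -5
python3 -m crank '[[-8,-10,0,0,0,0,255],[-17.5,-17,0,0,0,0,255],[-28.4,-21.5,0,0,0,0,255],[-40,-23,0,0,0,0,255],[-51.6,-21.5,0,0,0,0,255]]' | tail -5
python3 -m crank '[[-10.9,4.5,0,0,0,0,255],[-20.4,11.5,0,0,0,0,255],[-27.4,21,0,0,0,0,255],[-31.9,31.9,0,0,0,0,255],[-33.4,43.5,0,0,0,0,255]]' | tail -5
python3 - <<'E'
from h import *
rem([532,211.5,211.5]); a=snap('scene','s8')['img'];b=snap('wrist','w8')['img']
cv2.imwrite('pics/v8.png',np.hstack([cv2.resize(a[160:260,250:350],(400,400),interpolation=cv2.INTER_CUBIC),cv2.resize(b[50:250,170:370],(400,400),interpolation=cv2.INTER_CUBIC)])[:,:,::-1])
E
```

```text
eef_pos: [486.5, 201.5, 211.4]
orientation: [[-0.966, 0.257, 0.001], [0.257, 0.966, -0.0], [-0.001, 0.0, -1.0]]
wrist_force: [0.6, -0.2, -0.2]
gripper_width: 0.204
grip_force: 69.4
eef_pos: [532.9, 166.9, 211.0]
orientation: [[-0.966, 0.258, -0.0], [0.258, 0.966, -0.0], [0.0, -0.0, -1.0]]
wrist_force: [0.9, 0.2, 0.0]
gripper_width: 0.201
grip_force: 69.3
eef_pos: [576.0, 201.5, 210.7]
orientation: [[-0.966, 0.257, 0.0], [0.257, 0.966, -0.0], [-0.0, -0.0, -1.0]]
wrist_force: [-1.5, 0.1, -0.7]
gripper_width: 0.201
grip_force: 69.3
t 13.3 pos [576.  201.5 210.7] yaw_y 75.1 tilt [ 3.e-04 -3.e-04 -1.e+00] | tool shift [45.1 -1.7 -0.8] grip 0.2006991539516945 69.34707999229431 F [-1.5  0.1 -0.7] q [ 0.14  0.26  1.52 -0.    1.36 -1.17]
```

View pics/v8.png

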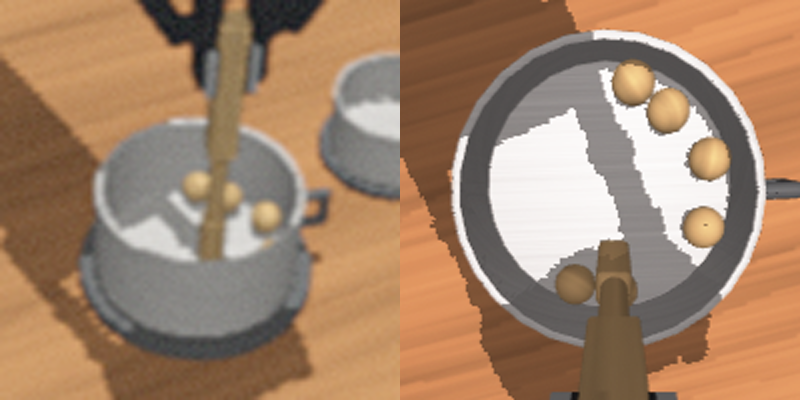

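The stick is at the front wall with little force on it; four beads lie along the right wall and all are inside. I'll make another round the same way and then return to the middle.

```bash
python3 -m crank '[[1.5,11.6,0,0,0,0,255],[6,22.5,0,0,0,0,255],[13,32,0,0,0,0,255],[27,22,0,0,0,0,255],[43,20,0,0,0,0,255]]' | grep -E "eef|force"
python3 -m crank '[[14,-6,0,0,0,0,255],[24,-18,0,0,0,0,255],[32,-30,0,0,0,0,255],[43,-38,0,0,0,0,255],[38.4,-46.5,0,0,0,0,255]]' | grep -E "eef|force"
python3 -m crank '[[-9.9,-9.9,0,0,0,0,255],[-22.5,-16.3,0,0,0,0,255],[-36.4,-18.5,0,0,0,0,255],[-50.3,-16.3,0,0,0,0,255],[-62.9,-9.9,0,0,0,0,255]]' | grep -E "eef|force"
python3 -m crank '[[-9.9,9.9,0,0,0,0,255],[-16.3,22.5,0,0,0,0,255],[-18.5,36.4,0,0,0,0,255],[-16.3,50.3,0,0,0,0,255],[-9.9,62.9,0,0,0,0,255]]' | grep -E "eef|force"
python3 -m crank '[[8,-6,0,0,0,0,255],[18,-13,0,0,0,0,255],[28,-20,0,0,0,0,255],[36,-26,0,0,0,0,255],[36,-26,0,0,0,0,255]]' | grep -E "eef|force"
python3 - <<'E'
from h import *
rem([532,211.5,450]); a=snap('scene','s9')['img'];b=snap('wrist','w9')['img']
cv2.imwrite('pics/v9.png',np.hstack([cv2.resize(a[160:260,250:350],(400,400),interpolation=cv2.INTER_CUBIC),cv2.resize(b[50:250,170:370],(400,400),interpolation=cv2.INTER_CUBIC)])[:,:,::-1])
E
```

```text
eef_pos: [537.8, 231.7, 211.1]
wrist_force: [-0.2, -0.6, -1.0]
grip_force: 69.4
eef_pos: [489.0, 197.5, 211.9]
wrist_force: [1.2, 1.1, -0.3]
grip_force: 69.5
eef_pos: [549.4, 169.4, 210.7]
wrist_force: [0.0, 0.8, -0.8]
grip_force: 69.4
eef_pos: [573.5, 229.7, 210.4]
wrist_force: [0.2, 0.3, -0.5]
grip_force: 69.4
eef_pos: [531.2, 213.3, 211.4]
wrist_force: [1.2, 0.1, -1.0]
grip_force: 69.4
t 15.9 pos [531.2 213.3 211.4] yaw_y 75.14 tilt [ 6.e-04  1.e-04 -1.e+00] | tool shift [  -1.4   -1.5 -238.6] grip 0.19961596478491397 69.44307088851929 F [ 1.2  0.1 -1. ] q [ 0.17  0.17  1.63 -0.    1.35 -1.14]
```

```bash
python3 -m crank '[[0,0,-8,0,0,0,255],[0,0,-22,0,0,0,255],[0,0,-40,0,0,0,255],[0,0,-60,0,0,0,255],[0,0,-80,0,0,0,255]]' | grep -E "eef|force"
python3 -m crank '[[0,0,-25,0,0,0,255],[0,0,-50,0,0,0,255],[0,0,-75,0,0,0,255],[0,0,-100,0,0,0,255],[0,0,-125,0,0,0,255]]' | grep -E "eef|force"
python3 -m crank '[[0,0,-20,-3,1.4,0,255],[0,0,-30,-7.7,3.5,0,255],[0,0,-30,-7.7,3.5,0,255],[0,0,-30,-7.7,3.5,0,255],[0,0,-30,-7.7,3.5,0,255]]'
python3 - <<'E'
from h import *
rem([532,211.5,450]); a=snap('top','t10')['img'];b=snap('scene','s10')['img']
# bead-coloured blobs within pot, scene & top
for f,x0 in(('t10',(200,200,260,258)),('s10',(265,180,335,245))):
    im=cv2.imread(f'pics/{f}.png');x,y,X,Y=x0;c=cv2.cvtColor(im[y:Y,x:X],cv2.COLOR_BGR2HSV)
    m=((c[...,1]>70)&(c[...,0]>8)&(c[...,0]<25)).astype(np.uint8)
    n,l,s,ce=cv2.connectedComponentsWithStats(m)
    print(f,[(ce[i].round(0)+[x,y],s[i,4]) for i in range(1,n) if s[i,4]>8])
E
```

```text
eef_pos: [532.5, 213.0, 293.4]
wrist_force: [0.2, 0.1, -1.7]
grip_force: 69.4
eef_pos: [532.1, 213.0, 418.8]
wrist_force: [-0.3, 0.1, -0.2]
grip_force: 69.4
time_s: 17.5
eef_pos: [531.7, 213.2, 445.5]
orientation: [[-0.966, 0.258, -0.025], [0.252, 0.957, 0.144], [0.061, 0.132, -0.989]]
wrist_force: [0.1, 0.1, -1.0]
gripper_width: 0.199
grip_force: 69.5
t 17.5 pos [531.7 213.2 445.5] yaw_y 74.9 tilt [-0.0254  0.1437 -0.9893] | tool shift [-0.5 -1.  -4.7] grip 0.19901325753128873 69.49252009391785 F [ 0.1  0.1 -1. ] q [ 0.09  0.09  1.26  0.15  1.8  -1.19]
t10 [(array([252., 230.]), np.int32(543)), (array([221., 245.]), np.int32(38)), (array([212., 252.]), np.int32(274))]
s10 [(array([298., 203.]), np.int32(1699)), (array([303., 207.]), np.int32(86)), (array([316., 215.]), np.int32(54)), (array([328., 212.]), np.int32(14))]
```

```bash
python3 -m crank '[[0,0,0,-7.5,3.4,0,255],[0,0,0,-15,6.9,0,255],[0,0,0,-22.5,10.3,0,255],[0,0,0,-30,13.7,0,255],[0,0,0,-37,17,0,255]]' | grep -E "eef|force|ori"
python3 -m crank '[[0,0,0,-7.5,3.4,0,255],[0,0,0,-15,6.9,0,255],[0,0,0,-22.5,10.3,0,255],[0,0,0,-30,13.7,0,255],[0,0,0,-37,17,0,255]]' | grep -E "eef|force|ori"
python3 - <<'E'
from h import *
rem([532,211.5,450]);o=arm.get_obs();R=np.array(o['orientation']);v=np.cross(R[:,2],[R[0,2],R[1,2],0]);print('extra rotvec deg (tool)',np.degrees(R.T@v).round(2))
E
```

```text
eef_pos: [531.9, 212.8, 446.2]
orientation: [[-0.942, 0.311, -0.128], [0.113, 0.653, 0.749], [0.316, 0.691, -0.65]]
wrist_force: [0.5, -0.2, -0.6]
grip_force: 69.5
eef_pos: [531.9, 212.8, 445.5]
orientation: [[-0.895, 0.413, -0.169], [-0.155, 0.068, 0.986], [0.418, 0.908, 0.003]]
wrist_force: [-0.1, 1.2, -1.2]
grip_force: 69.5
t 18.6 pos [531.9 212.8 445.5] yaw_y 9.39 tilt [-0.1695  0.9855  0.003 ] | tool shift [ 2.   4.  -1.3] grip 0.20010315173387172 69.50812339782715 F [-0.1  1.2 -1.2] q [-0.35  0.28  1.64  1.38  2.06 -1.54]
extra rotvec deg (tool) [ 0.16 -0.07  0.  ]
```

```bash
python3 -m crank '[[0,0,0,0,0,0,255],[0,0,0,0,0,0,255],[0,0,0,0,0,0,255],[0,0,0,0,0,0,255],[0,0,0,0,0,0,255]]' | grep -E "eef|force|ori"
python3 - <<'E'
from h import *
o=arm.get_obs();R=np.array(o['orientation']);z=R[:,2];p=o['eef_pos']
for n in('scene','top'):
    c=snap(n,n+'11');d=cv2.absdiff(c['img'][:,:,::-1],cv2.imread(f'pics/{n}0.png')).max(2)
    for s in(60,110,150,180,195):
        X=p+z*s;m=proj(c,X);q=proj(c,X+z*10)-m;q/=np.linalg.norm(q);nrm=np.array([-q[1],q[0]])
        k=np.arange(-12,13);P=(m+k[:,None]*nrm).astype(np.float32)
        v=cv2.remap(d,P[:,:1],P[:,1:],1).ravel()
        on=k[v>25];print(n,s,m.round(0),'on',on.min() if len(on) else None,on.max() if len(on) else None,len(on))
for f in('top','scene'):
    a=cv2.imread(f'pics/{f}0.png');b=cv2.imread(f'pics/{f}11.png');d=cv2.absdiff(a,b).max(2)
    # unchanged things: rack+sticks, chalk
    for nm,X,r in(('dowel',[478,-255,125],6),('peg',[510,-129,120],6),('chalk',[558,-1,50],6),('redf',[594,-183,200],6),('redb',[396,-150,200],6),('sand',[625,5,30],8)):
        u,v=proj(load(f+'11'),np.array(X)).astype(int);print(f,nm,d[v-r:v+r,u-r:u+r].mean().round(1),end='; ')
    print()
E
```

```text
eef_pos: [531.9, 213.2, 447.2]
orientation: [[-0.897, 0.408, -0.17], [-0.153, 0.074, 0.985], [0.415, 0.91, -0.004]]
wrist_force: [-0.1, -0.2, -0.3]
grip_force: 69.5
scene 60 [330.  74.] on -7 0 8
scene 110 [348.  68.] on -6 -1 6
scene 150 [362.  63.] on -11 -1 11
scene 180 [372.  59.] on -12 -1 12
scene 195 [377.  57.] on -6 -4 3
top 60 [174. 231.] on -5 1 7
top 110 [148. 236.] on -3 -3 1
top 150 [127. 240.] on -5 -1 5
top 180 [112. 243.] on -9 -7 3
top 195 [104. 245.] on None None 0
top dowel 5.1; top peg 88.4; top chalk 69.5; top redf 88.4; top redb 47.8; top sand 58.3; 
scene dowel 7.0; scene peg 7.1; scene chalk 23.7; scene redf 18.0; scene redb 7.8; scene sand 66.8;
```

```bash
python3 -c "
from bench import arm
print(arm.job_done())"
```

```text
the job is handed in; nothing more can be done
None
```

I stirred the pot for two to three rounds, stepping inward past a jam of beads at the right-hand wall in the later ones, and handed the job in with the stick held level about 45 cm above the bench; I did not count the beads after the last round.

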